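# Stop the dolly, push its carton home, release the stop

## Task

The white carton on the little rolling dolly is to be pushed fully home, until its end face butts against the dolly's upright end plate. The dolly rolls away at a touch, so first press its kick-down stop lever down until the rubber foot grips the desk firmly (feel for it, and do not force it further) and let go of the lever; when the carton is home, flick the lever back up above level so that the dolly is free to be wheeled off. Push gently enough to leave the carton undented and the dolly where it stands, and do not disturb the other things on the desk.

Things in the scene. Friction and masses are not known exactly. Their poses are not given: they have to be found in the camera images.
- dolly: Low grey steel dolly, 150 mm wide (x), 200 long (y), 4 kg, on four fixed 40 mm castors that roll along its y only (1.5 N starts it). Origin: its centre, at desk height; z up; +y points to the end with the upright end plate (y 95 to 99 mm, 114 mm high, lip to y 107) and the kick-down stop. Deck top 56 mm high; side rails at x +-62 mm, 22 mm high, guide the carton loosely.
- deck_end (a point): Point on the deck top (56 mm above the desk) at the middle of the end plate's inner face, against which the carton must butt. Axes as the dolly's. Home, the carton's centre lies 80 mm before it (y -80 mm) and 25 mm above it.
- carton_mid (a point): Centre of the plain white carton on the deck, 118 x 160 x 50 mm (x, y, z; axes as the dolly's within 2 degrees), 0.13 to 0.22 kg; 55 to 85 mm short of home at the start, its -y end overhanging the deck. Push its -y end face along the dolly's +y: it slides at 1 to 2 N, then over the last 45 mm, past a bowed spring leaf in the +x rail, at 2 to 4 N until it butts.
- carton: The same carton; origin at the centre of its underside.
- stop_hinge (a point): Hinge of the kick-down stop, outside the end plate: 113 mm from the dolly's centre along +y, 100 mm above the desk, axis along the dolly's x. Once the foot is on the desk, resistance at the tread rises steeply, about 4 N per mm, above the stiff hinge's own. 15 to 20 N in all at the tread, while pressing, makes it grip well; under about 12 N is too little; over about 26 N crushes the foot.
- tread (a point): Middle of the upper face of the steel tread plate at the stop lever's free end, 90 mm from the hinge (3.5 mm above the lever's centre line). The plate is 28 mm wide (dolly's x), 36 long, 7 thick, with a 4 mm lip at its outer end. Press it down from above; to lift, pinch it across its 28 mm from above (fingers 10 mm below its top clear foot and desk) and follow the arc.
- kickstop: The stop lever, origin at its hinge, y axis along it to the tread. Starts 9 to 35 degrees above level; swings 43 up to 54 down. Its stiff hinge holds it where it is left: 6 to 9 N at the tread moves it. The sprung rubber foot under the tread is screwed out differently each time: it meets the desk 28 to 43 degrees below level, to be felt. See stop_hinge for the force.
- tape_roll: Roll of packing tape, 94 mm across, 48 mm high, lying at the near left; bystander, origin at the centre of its underside.
- module_a: Grey rail module, 88 x 36 x 58 mm, standing at the right edge; bystander, origin at the centre of its underside.
- tape_measure: Orange and black pocket tape measure, 36 x 84 x 62 mm, standing at the left edge; bystander, origin at the centre of its underside.
There are look-alikes about, which are no part of the job. Of the things that look like the carton, the larger one is meant.

How it is judged:
By the outcome, as a careful person would: the job done as asked, in the order asked, and still so for the second after the job is handed in, with the robot touching nothing.
It also fails if it takes over 72 s, if anything falls off the work surface, if the arm or the gripper's body presses on something with over 40 N, if the wrist force passes 120 N, or if a joint passes its speed limit or range.

## Robot

A 7-joint arm with a two-finger parallel gripper is mounted at the origin on the work surface; the furniture and walls round the work are solid. World frame = base frame: x ahead of the robot, y to its left, z up, the work surface at z = 0. Lengths are in m, angles in rad, forces in N, time in s.
With the tool pointing down it reaches from about 0.4 to 0.875 m from the base axis. Payload 19.3 kg.
Tool frame: the origin (TCP) lies where the fingers leave the gripper's body, on its centre line; the fingertips stand bot.tip_reach ahead of it and the grasp point (between the pads) lies 54 mm ahead of it (bot.tip_reach is the distance from the TCP to the fingertips, in m); z points along the fingers, y is the line along which they close (so a half turn about z gives the same grasp; the last joint's range is limited). The gripper opens to 85 mm and grips with 20 to 120 N. Pads are 22 mm wide; open, the fingers measure 114 mm over their backs; the gripper's body (76 mm by 85 mm) begins 54 mm behind the grasp point. The pads swing forward as they close: fully open they stand 13 mm farther back than shut.
Start: joints at [-1.231, 0.521, -0.036, 1.599, 0.021, 1.021, -0.113], TCP at [0.249, 0.573, 0.304] pointing down, gripper open.
Joint ranges: [-2.91, 2.91], [-0.3, 2.13], [-1.5, 1.42], [0.17, 2.43], [-1.26, 4.41], [0.16, 1.93], [-2.52, 2.52]. Speed limits (rad/s): [1.89, 1.89, 2.39, 2.39, 3.01, 3.01, 3.01].

## Interface

Orientations are given as [roll, pitch, yaw] about the fixed x, y, z axes, in that order (R = Rz(yaw) Ry(pitch) Rx(roll)).
In Python, from workcell import bot gives the robot as it stands. The module is installed in compiled form; this text tells all that it offers.
- The arm moves only by the shell command python3 -m jog 'ROWS' [FORCE]. ROWS is JSON, a list that holds one entry, the list of rows, each a list of 7 numbers: the shift along the tool's x, y, z in mm, then the turn, a rotation vector about the tool's x, y, z in rad, then the opening, from 0 (shut) to 1 (fully open). In form: [[[tx, ty, tz, wx, wy, wz, fingers], ...]]. A call has 1 to 5 rows; each row shifts and turns the commanded pose from where the row before left it, along the tool's axes as they then stand; what a row does not reach is not made up. A row lasts 1/10 s, in which the tool goes at most 50 mm and 8.59 degrees, less where a joint would pass 70% of its speed; a pose out of reach is approached as far as the arm can. A call is refused whole if a number of a shift passes 50 or a number of a turn 0.15, either way. A call with a gripper value outside its range is refused whole. The fingers move at their own pace and stop on an object; FORCE is the grip in N (left out, the last holds). Time passes only in rows, so rows that do not move let the fingers close. It gives the time, the measured TCP pose, the force, the opening and the grip force at its end, in the units of the state.
- bot.observe(): the state, without advancing time (a new reading comes with each control period).
- bot.grab_frame(name): name is "scene" or "top"; returns a dict with "img" (384x512x3 uint8, red, green, blue), "intrinsics" (3x3 intrinsics, pixels), "R" (3x3) and "t" (3): a world point X has camera coordinates R X + t. Camera axes: x right, y down, z forward; pixel columns grow to the right and rows downward; lengths in m; the calibration is good to about 2 mm. A picture is of the moment at which its call begins. There is no depth.
- bot.job_done(): hands the job in; it is judged then, once.
Trained networks look in a picture, given as the dict that the camera call returned (one of the last four; its "shot" number tells which), for a name from the list of things; names that differ only in an ending like _2 or _b are one class to them, and where a whole thing is asked for, a point or a joint stands for the part that bears it (a point fixed in the world has none). Each returns a list of dicts, best first, with "conf" (0 to 1); they miss things now and then, are a little off and sometimes report something else, mostly with a low value. They report only what shows in the picture. A call takes as long as a camera call. They do not tell look-alikes from the thing itself.
- bot.trace(query, picture): "region" (384x512 bool, what is visible of it).
- bot.spot_point(query, picture): "xyz" ([x, y, z] in m, in world coordinates, good to about 4 mm: a listed point, or the origin of a listed thing).
The state is a dict: "clock": time; "qpos": joint angles; "qd": joint speeds; "joint_efforts": joint torques, N m; "position": TCP position; "tool_rot": TCP orientation; "force": force on the tool from outside, world axes, zero at the start; "moment": the same for the moment, N m; "grip_width": finger opening in m; "finger_force": force on a finger pad.
Only numpy, scipy, OpenCV 4.12 (cv2) and the standard library are available. Lean on these libraries where they do the work, as an engineer would, in place of code of your own. Each camera call takes 0.05 s, during which the arm holds its last target. There are 200 camera calls.

## Working session

There is one attempt and no reset: what is moved stays moved. The work goes in short steps, Python scripts to look and compute and a shell command to move; the robot and the scene stay as the last step left them, time stands still between calls to the robot, and variables do not carry over. Pictures are saved under pics/ and viewed, at most 11 in all, crops included, and the job is handed in when it is done.

```bash
mkdir -p pics; python3 - <<'E'
from workcell import bot
import cv2,numpy as np
ims=[]
for n in("scene","top"):
    p=bot.grab_frame(n); ims.append(p["img"])
    for q in("dolly","deck_end","carton_mid","carton","stop_hinge","tread","kickstop","tape_roll","module_a","tape_measure"):
        print(n,q,[(np.round(d["xyz"],4).tolist(),round(d["conf"],2)) for d in bot.spot_point(q,p)][:4])
    P=p["intrinsics"]@np.c_[p["R"],p["t"]]; print(np.round(P,3).tolist())
    cv2.imwrite(f"pics/{n}.png",p["img"][:,:,::-1])
s=bot.observe(); print(s, bot.tip_reach)
E
```

```text
scene dolly [([0.4758, -0.0734, -0.0001], 0.68)]
scene deck_end [([0.4671, 0.022, 0.056], 0.71)]
scene carton_mid [([0.478, -0.1319, 0.0792], 0.98), ([0.5496, -0.3192, 0.0181], 0.66)]
scene carton [([0.5552, -0.3244, -0.0007], 0.93), ([0.4702, -0.1297, 0.0567], 0.87)]
scene stop_hinge [([0.4602, 0.039, 0.1007], 0.96)]
scene tread [([0.4591, 0.1192, 0.1517], 0.65)]
scene kickstop [([0.4729, -0.1318, 0.0554], 0.49), ([0.4731, 0.0431, 0.0961], 0.48)]
scene tape_roll [([0.2799, 0.2748, 0.0028], 0.65)]
scene module_a [([0.4441, 0.3229, 0.0003], 0.73), ([0.3399, -0.2658, 0.0023], 0.68)]
scene tape_measure [([0.4424, 0.3222, 0.0026], 0.66)]
[[378.163, -69.785, -197.307, 142.759], [-86.551, -110.356, -373.619, 284.901], [0.374, 0.534, -0.758, 1.004]]
top dolly [([0.4758, -0.0723, 0.0019], 0.73)]
top deck_end [([0.4693, 0.0235, 0.0546], 0.63)]
top carton_mid [([0.5545, -0.3193, 0.0189], 0.96), ([0.4769, -0.1317, 0.0782], 0.56), ([0.4744, -0.0743, 0.0015], 0.35)]
top carton [([0.4753, -0.1319, 0.056], 0.84), ([0.5505, -0.3235, -0.0004], 0.64)]
top stop_hinge [([0.4662, 0.0419, 0.0993], 0.74)]

[... 356 characters left out ...]
'clock': 1.1, 'qpos': array([-1.2311826 ,  0.52137707, -0.03632369,  1.59949126,  0.02121545,
        1.02106873, -0.11284949]), 'qd': array([ 0.00084798, -0.00049563,  0.00022334,  0.00025301,  0.00090715,
       -0.00065871, -0.00101198]), 'joint_efforts': array([-1.65010752e-03, -9.26844335e+01,  1.97780885e+00, -3.70240653e+01,
        1.83110987e-02,  2.01609022e-03, -5.22072378e-05]), 'position': array([0.24903877, 0.57324677, 0.30390795]), 'tool_rot': array([ 3.14155203e+00, -3.72526547e-06,  2.73171497e+00]), 'force': array([ 0.33376879, -0.46053007, -1.00495119]), 'moment': array([-0.0212573 , -0.0216199 ,  0.00525542]), 'finger_force': 0.0, 'grip_width': 0.08551908418436756} 0.0726
```

View pics/scene.png

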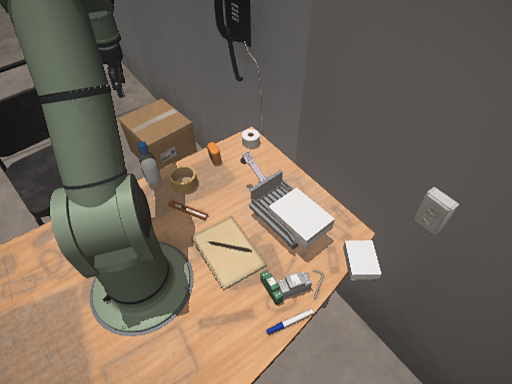

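View pics/top.png

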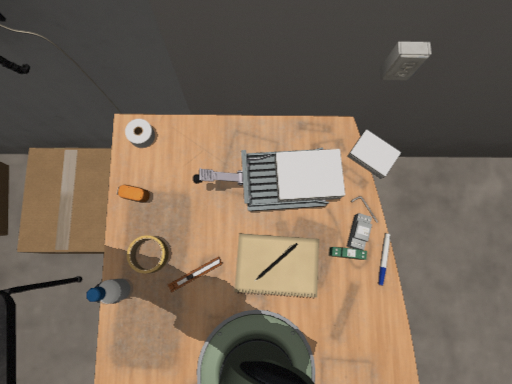

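The meant carton lies on the dolly (scene px 300,217; top px 310,175). The look-alike is a smaller white box, scene px 362,260 and top px 375,153, beside the dolly. The kick lever points left in the top view, its tread near top px 205,177. I'll check the choice in a crop and refine the yaw.

```bash
cat > h.py <<'E'
from workcell import bot
import numpy as np, cv2
from scipy.spatial.transform import Rotation as Ro
def onplane(p,uv,z):
    A=np.linalg.inv(p["intrinsics"]@p["R"]); c=-p["R"].T@p["t"]
    d=(A@np.c_[uv,np.ones(len(uv))].T).T
    return c+d*((z-c[2])/d[:,2])[:,None]
def go(target,rpy):
    s=bot.observe(); R=Ro.from_euler("xyz",s["tool_rot"]); T=Ro.from_euler("xyz",rpy)
    print("t",s["clock"],"shift now-frame mm",np.round(1e3*R.inv().apply(target-s["position"]),1),"in target frame",np.round(1e3*T.inv().apply(target-s["position"]),1),"rotvec",np.round((R.inv()*T).as_rotvec(),3))
E
python3 - <<'E'
from h import *
acc={}
for k in range(2):
  for n in("scene","top"):
    p=bot.grab_frame(n)
    for q in("dolly","deck_end","carton_mid","stop_hinge","tread"):
        for d in bot.spot_point(q,p):
            x=np.array(d["xyz"])
            if d["conf"]>.4 and x[1]>-.2 : acc.setdefault(q,[]).append(x)
for q,v in acc.items(): print(q,len(v),np.round(np.median(v,0),4),np.round(np.std(v,0),4))
for d in bot.trace("carton",p)[:2]:
    c=max(cv2.findContours(d["region"].astype(np.uint8),0,1)[0],key=cv2.contourArea)[:,0]
    w=onplane(p,c,.106 if c[:,0].mean()<350 else .036)
    r=cv2.minAreaRect((w[:,:2]*1e3).astype(np.float32)); print("carton",d["conf"],r)
cv2.imwrite("pics/crop.png",cv2.resize(p["img"][120:220,180:410,::-1],None,fx=3.4,fy=3.4,interpolation=2))
E
```

```text
dolly 4 [ 0.4728 -0.0744  0.002 ] [0.0012 0.0019 0.0005]
deck_end 5 [0.4672 0.0235 0.0563] [0.0045 0.0378 0.0385]
carton_mid 4 [ 0.476  -0.1306  0.0794] [0.0008 0.001  0.0026]
stop_hinge 4 [0.4662 0.0389 0.0995] [0.0007 0.0034 0.0018]
tread 5 [0.4582 0.1171 0.1487] [0.0723 0.062  0.0599]
carton 0.71 ((471.3099365234375, -128.52915954589844), (128.0913848876953, 164.6061553955078), 3.917241096496582)
```

View pics/crop.png

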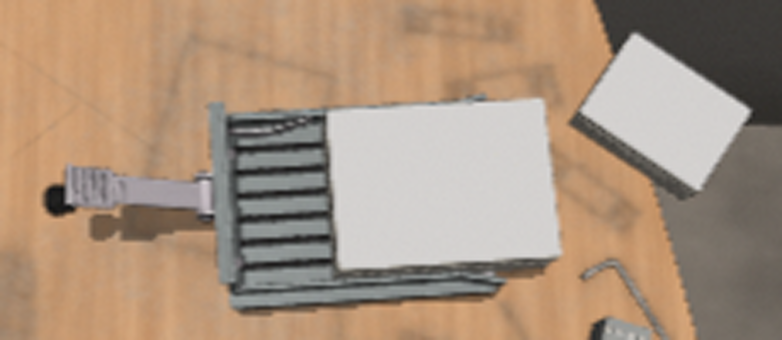

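The crop confirms it: the larger carton sits on the dolly between the rails, and the smaller box lies off to the right on the desk. The dolly's yaw is about 4.3°, and the lever stands about 31° up.

```bash
cat >> h.py <<'E'
psi=.075; D=np.array([.474,-.0735,0])
def W(x,y,z): return D+Ro.from_euler("z",psi).apply([x,y,z])
def lever(th,gap,along=.090,reach=None):
    "TCP pose with tips 'gap' above the tread face at lever angle th (rad)"
    h=.0035+gap+(bot.tip_reach if reach is None else reach)
    T=Ro.from_euler("xyz",[np.pi,0,np.pi/2+psi])*Ro.from_rotvec([0,th,0])
    return W(0,.113+along*np.cos(th)-h*np.sin(th),.1+along*np.sin(th)+h*np.cos(th)),T.as_euler("xyz")
E
python3 -c "
from h import *
p,r=lever(.53,.04);print(p,r);go(p,r);go(p,[np.pi,0,np.pi/2+psi])"
```

```text
[0.46411226 0.05808925 0.2456699 ] [ 3.14159265 -0.53        1.64579633]
t 2.35 shift now-frame mm [-402.5 -386.8   58.2] in target frame [-486.6  175.9 -217.6] rotvec [-0.288  0.476  1.059]
t 2.35 shift now-frame mm [-402.5 -386.8   58.2] in target frame [-529.8  175.9   58.2] rotvec [-0.    -0.     1.086]
```

```bash
python3 -m jog '[[[0,0,-10,0,0,0.136,0],[0,0,-10,0,0,0.136,0],[0,0,0,0,0,0.136,0],[0,0,0,0,0,0.136,0],[0,0,0,0,0,0.136,0]]]' 30
python3 -m jog '[[[0,0,0,0,0,0.136,0],[0,0,0,0,0,0.136,0],[0,0,0,0,0,0.136,0],[-30,10,0,0,0,0,0],[-40,13,0,0,0,0,0]]]'
python3 -m jog '[[[-40,13,0,0,0,0,0],[-40,13,0,0,0,0,0],[-40,13,0,0,0,0,0],[-40,13,0,0,0,0,0],[-40,13,0,0,0,0,0]]]'
python3 -m jog '[[[-40,13,0,0,0,0,0],[-40,13,0,0,0,0,0],[-40,13,0,0,0,0,0],[-40,13,0,0,0,0,0],[0,0,0,0,0,0,0]]]'
python3 -c "
from h import *
p,r=lever(.53,.04);go(p,r);go(p,[np.pi,0,np.pi/2+psi]);print(bot.observe()['qpos'])"
```

```text
clock: 2.85
position: [0.249, 0.5732, 0.324]
tool_rot: [3.142, -0.0, 2.046]
force: [-0.9, 0.0, -0.5]
grip_width: 0.0122
finger_force: 0.0
clock: 3.35
position: [0.2762, 0.5054, 0.3233]
tool_rot: [-3.141, 0.0, 1.646]
force: [1.5, -0.6, -0.1]
grip_width: 0.0003
finger_force: 0.0
clock: 3.85
position: [0.3568, 0.3088, 0.3241]
tool_rot: [3.141, -0.0, 1.644]
force: [0.8, -0.0, -0.1]
grip_width: -0.0001
finger_force: 0.0
clock: 4.35
position: [0.4215, 0.15, 0.3243]
tool_rot: [3.141, 0.001, 1.637]
force: [0.3, 0.3, -0.8]
grip_width: 0.0
finger_force: 0.0
t 4.35 shift now-frame mm [-94.5  36.4  78.7] in target frame [-121.6   35.7   19.9] rotvec [ 0.003  0.531 -0.008]
t 4.35 shift now-frame mm [-94.5  36.4  78.7] in target frame [-94.9  35.7  78.7] rotvec [ 0.001  0.001 -0.008]
[-0.81219523  0.22257616  0.3994788   2.03614058 -0.10847545  0.90195708
 -0.28757657]
```

```bash
python3 -m jog '[[[0,0,0,0,-0.13,0,0],[0,0,0,0,-0.13,0,0],[0,0,0,0,-0.13,0,0],[0,0,0,0,-0.13,0,0],[0,0,0,0,-0.13,0,0]]]'
python3 -c "
from h import *
print(bot.observe()['qpos'])"
python3 -m jog '[[[0,0,0,0,0.13,0,0],[0,0,0,0,0.13,0,0],[0,0,0,0,0.13,0,0],[0,0,0,0,0.13,0,0],[0,0,0,0,0.13,0,0]]]'
python3 -m jog '[[[-24,9,0,0,0.1,-0.002,0],[-24,9,0,0,0.1,-0.002,0],[-24,9,10,0,0.11,-0.002,0],[-24,9,10,0,0.11,-0.002,0],[0,0,0,0,0.11,0,0]]]'
python3 -c "
from h import *
p,r=lever(.53,.02);go(p,r);print(bot.observe()['qpos'])"
```

```text
clock: 4.85
position: [0.4201, 0.1553, 0.3244]
tool_rot: [3.139, 0.654, 1.643]
force: [0.1, 0.2, 0.1]
grip_width: 0.0
finger_force: 0.0
[-1.12764055  0.42465865  0.48045873  1.94551288  0.37035089  1.21675543
 -0.77550695]
clock: 5.35
position: [0.4202, 0.155, 0.3246]
tool_rot: [3.139, -0.006, 1.644]
force: [-0.5, 1.3, -0.2]
grip_width: 0.0002
finger_force: 0.0
clock: 5.85
position: [0.4626, 0.0677, 0.2902]
tool_rot: [3.14, -0.525, 1.649]
force: [-0.8, 1.0, 0.9]
grip_width: 0.0003
finger_force: 0.0
t 5.85 shift now-frame mm [-30.6   0.7  53.6] in target frame [-30.9   0.8  53.5] rotvec [-0.     0.005  0.003]
[-0.22345771  0.36722265  0.28557813  2.04190256 -0.77597056  0.98307088
  0.64725677]
```

```bash
python3 -m jog '[[[-15,0,10,0,0,0,0],[-16,0.8,10,0,0,0,0],[0,0,17,0,0,0,0],[0,0,16,0,0,0,0],[0,0,0,0,0,0,0]]]'
python3 -c "
from h import *
p,r=lever(.53,.0);go(p,r);print(bot.observe()['force'])
a=bot.grab_frame('scene');b=bot.grab_frame('top')
cv2.imwrite('pics/c2.png',np.hstack([cv2.resize(i[:,:,::-1],(400,400),interpolation=2) for i in (a['img'][120:260,210:350],b['img'][110:250,160:300])]))"
```

```text
clock: 6.35
position: [0.4619, 0.0704, 0.2287]
tool_rot: [-3.139, -0.522, 1.652]
force: [-0.1, -1.1, 0.4]
grip_width: 0.0004
finger_force: 0.0
t 6.35 shift now-frame mm [-2.   1.3 19.1] in target frame [-2.1  1.3 19.1] rotvec [-0.006  0.008  0.005]
[-0.14879895 -1.05471941  0.39824846]
```

View pics/c2.png

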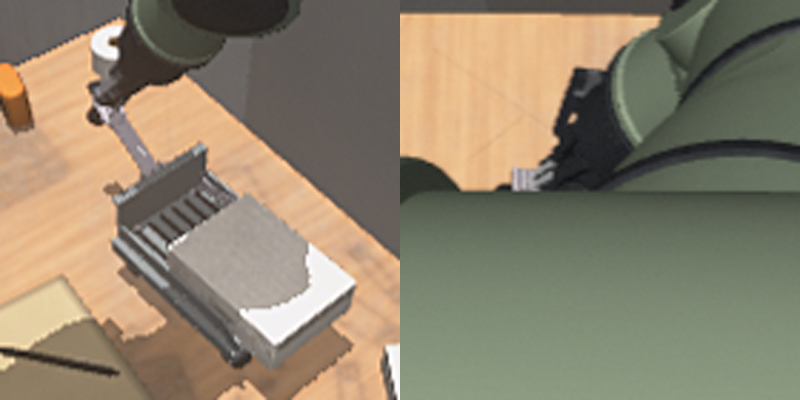

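The fingertips (crop px 105,95 on the left) are just above the tread plate. Feeling for contact.

```bash
python3 -m jog '[[[-2,1,5,0,0,0,0],[0,0,4,0,0,0,0],[0,0,3,0,0,0,0],[0,0,1,0,0,0,0],[0,0,0,0,0,0,0]]]'
python3 -m jog '[[[0,0,1,0,0,0,0],[0,0,1,0,0,0,0],[0,0,0,0,0,0,0]]]'
python3 -m jog '[[[0,0,1,0,0,0,0],[0,0,0,0,0,0,0]]]'
python3 -m jog '[[[0,0,1,0,0,0,0],[0,0,0,0,0,0,0]]]'
python3 -c "
from h import *
p,r=lever(.53,.0);go(p,r)"
```

```text
clock: 6.95
position: [0.4632, 0.0743, 0.2176]
tool_rot: [3.141, -0.522, 1.652]
force: [0.1, -0.8, 0.2]
grip_width: -0.0001
finger_force: 0.0
clock: 7.25
position: [0.4631, 0.0753, 0.2158]
tool_rot: [3.141, -0.522, 1.652]
force: [-0.2, 0.0, 0.5]
grip_width: 0.0002
finger_force: 0.0
clock: 7.45
position: [0.4631, 0.0758, 0.2149]
tool_rot: [3.141, -0.522, 1.652]
force: [0.4, -0.2, 0.4]
grip_width: -0.0003
finger_force: 0.0
clock: 7.65
position: [0.463, 0.0763, 0.214]
tool_rot: [3.141, -0.522, 1.652]
force: [-0.6, -0.5, 0.9]
grip_width: -0.0002
finger_force: 0.0
t 7.65 shift now-frame mm [ 0.3 -0.3  3.5] in target frame [ 0.2 -0.3  3.5] rotvec [-0.003  0.008  0.005]
```

```bash
python3 -m jog '[[[3.9,0,4.6,0,-0.05,0,0],[3.9,0,4.6,0,-0.05,0,0],[0,0,0,0,0,0,0]]]'
python3 -m jog '[[[3.9,0,4.6,0,-0.05,0,0],[3.9,0,4.6,0,-0.05,0,0],[0,0,0,0,0,0,0]]]'
python3 -c "
from h import *
p,r=lever(.325,.0);go(p,r)"
```

```text
clock: 7.95
position: [0.462, 0.0886, 0.2099]
tool_rot: [3.141, -0.421, 1.654]
force: [-0.8, -0.3, -0.2]
grip_width: -0.0001
finger_force: 0.0
clock: 8.25
position: [0.4611, 0.099, 0.2043]
tool_rot: [3.141, -0.322, 1.654]
force: [0.6, -0.0, 1.0]
grip_width: -0.0001
finger_force: 0.0
t 8.25 shift now-frame mm [-0.2 -0.1  3.6] in target frame [-0.2 -0.1  3.6] rotvec [-0.002  0.003  0.008]
```

```bash
python3 -c "
from h import *
a=bot.grab_frame('scene');print([(d['xyz'],d['conf']) for d in bot.spot_point('tread',a)+bot.spot_point('dolly',a)+bot.spot_point('deck_end',a)])
cv2.imwrite('pics/c3.png',cv2.resize(a['img'][130:210,220:320,::-1],None,fx=7,fy=7,interpolation=2))"
```

```text
[([0.4587, 0.1291, 0.1364], 0.77), ([0.4721, 0.0258, 0.0558], 0.67)]
```

View pics/c3.png

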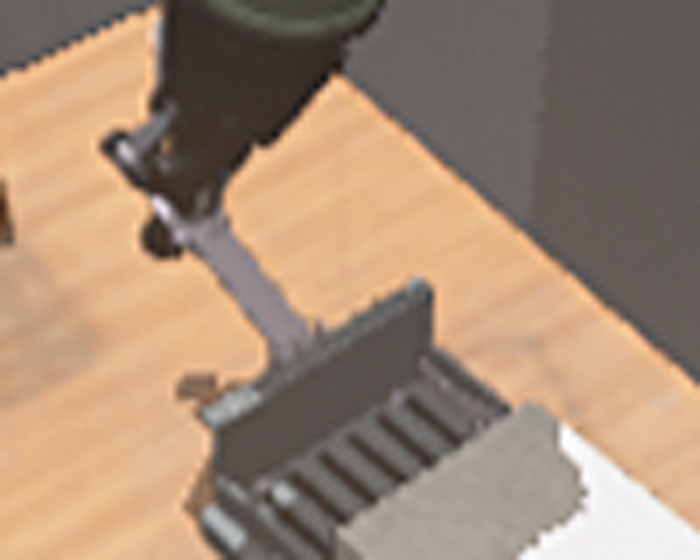

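The tread (crop px 170,215) has followed the fingertips down. Now I'll read the force during motion.

```bash
python3 -m jog '[[[3.9,0,4.6,0,-0.05,0,0]]]'|grep -E "force:|rot"
python3 -m jog '[[[3.9,0,4.6,0,-0.05,0,0]]]'|grep -E "force:|rot"
python3 -m jog '[[[3.9,0,4.6,0,-0.05,0,0]]]'|grep -E "force:|rot"
python3 -c "
from h import *
p,r=lever(.17,.0);go(p,r)
for n in('scene','top'):
  a=bot.grab_frame(n);print([(q,np.round(d['xyz'],4),round(d['conf'],2)) for q in ('tread','dolly','deck_end','carton_mid','stop_hinge') for d in bot.spot_point(q,a)])"
```

```text
tool_rot: [3.142, -0.273, 1.648]
force: [-1.9, -1.1, 4.0]
finger_force: 2.2
tool_rot: [3.141, -0.221, 1.649]
force: [-1.5, -2.8, 4.1]
finger_force: 2.2
tool_rot: [3.141, -0.171, 1.65]
force: [-0.3, -3.1, 4.3]
finger_force: 2.2
t 8.75 shift now-frame mm [ 2.  -0.2  4.4] in target frame [ 2.  -0.3  4.4] rotvec [-0.    -0.001  0.004]
[('tread', array([0.4579, 0.1333, 0.1255]), 0.6), ('dolly', array([ 0.4727, -0.07  , -0.0006]), 0.83), ('deck_end', array([0.4693, 0.0223, 0.0522]), 0.83), ('carton_mid', array([ 0.4749, -0.1253,  0.0819]), 0.75), ('stop_hinge', array([0.4628, 0.0384, 0.0985]), 0.72)]
[('dolly', array([ 0.4735, -0.068 ,  0.0017]), 0.83), ('dolly', array([0.4663, 0.0269, 0.055 ]), 0.43), ('deck_end', array([0.4663, 0.0271, 0.0543]), 0.87), ('carton_mid', array([ 0.5518, -0.3218,  0.0177]), 0.8), ('carton_mid', array([ 0.4768, -0.13  ,  0.0773]), 0.79), ('stop_hinge', array([0.4671, 0.0471, 0.0991]), 0.82)]
```

```bash
cat >> h.py <<'E'
def rolled(pt_local=(0,-.139,.081),half=16,ref="pics/scene.png",mv=(0,1)):
    "mm moved along dolly y of a feature near pt_local, from the first scene picture"
    p=bot.grab_frame("scene"); K=p["intrinsics"]@np.c_[p["R"],p["t"]]
    pr=lambda X:(K@np.r_[X,1])[:2]/(K@np.r_[X,1])[2]
    a=pr(W(*pt_local)); b=pr(W(pt_local[0],pt_local[1]+.01,pt_local[2])); u=b-a
    g0=cv2.cvtColor(cv2.imread(ref),cv2.COLOR_BGR2GRAY); g1=cv2.cvtColor(p["img"],cv2.COLOR_RGB2GRAY)
    e=lambda g:cv2.GaussianBlur(g.astype(np.float32),(0,0),1)
    best=[]
    for mm in np.arange(-12,80,.25):
        t=cv2.getRectSubPix(e(g0),(2*half+1,)*2,tuple(map(float,a)))
        s=cv2.getRectSubPix(e(g1),(2*half+1,)*2,tuple(map(float,a+u*mm/10)))
        best.append((cv2.matchTemplate(s,t,cv2.TM_CCOEFF_NORMED)[0,0],mm))
    return max(best),np.round(a),np.round(u,2)
E
python3 -c "
from h import *
print(rolled()); print(rolled((.059,-.139,.09))); print(rolled((-.07,-.1,.056),10));print(rolled((0,.1,.11),10));print(rolled((-.075,.1,.11),8))"
```

```text
((np.float32(0.99904144), np.float64(3.5)), array([321., 234.]), array([-2.56, -2.18]))
((np.float32(0.9973137), np.float64(3.5)), array([335., 221.]), array([-2.59, -2.08]))
((np.float32(0.9974494), np.float64(3.25)), array([294., 243.]), array([-2.4 , -2.21]))
((np.float32(0.9048318), np.float64(8.25)), array([266., 181.]), array([-2.09, -1.75]))
((np.float32(0.90496755), np.float64(10.0)), array([248., 193.]), array([-2.06, -1.85]))
```

The carton's edge shows that the dolly has rolled +3.5 mm outward. I'll bias the arc inward to bring it back.

```bash
python3 -m jog '[[[2.7,0,4.4,0,-0.05,0,0],[2.7,0,4.4,0,-0.05,0,0]]]'|grep -E "force:|rot"
python3 -c "
from h import *
print(rolled())"
python3 -m jog '[[[2.7,0,4.4,0,-0.05,0,0]]]'|grep -E "force:|rot"
python3 -c "
from h import *
print(rolled(),bot.observe()['force']);p,r=lever(.02,.0);go(p,r)"
```

```text
tool_rot: [3.14, -0.071, 1.651]
force: [-1.0, 2.3, 5.0]
finger_force: 2.3
((np.float32(0.9989258), np.float64(3.5)), array([321., 234.]), array([-2.56, -2.18]))
tool_rot: [3.14, -0.022, 1.651]
force: [-0.6, 3.4, 4.6]
finger_force: 2.4
((np.float32(0.99904233), np.float64(3.25)), array([321., 234.]), array([-2.56, -2.18])) [-0.42304425  1.32140739  2.08435922]
t 10.0 shift now-frame mm [ 3.4 -0.   3.8] in target frame [ 3.4 -0.1  3.8] rotvec [0.    0.002 0.008]
```

```bash
for i in 1; do python3 -m jog '[[[3,0,4.3,0,-0.05,0,0],[3,0,4.3,0,-0.05,0,0]]]'|grep -E "force:|rot"; done
python3 -c "
from h import *
print(rolled()[0])"
python3 -m jog '[[[3.2,0,4.3,0,-0.05,0,0],[3.2,0,4.3,0,-0.05,0,0]]]'|grep -E "force:|rot"
python3 -c "
from h import *
print(rolled()[0],bot.observe()['force']);p,r=lever(-.18,.0);go(p,r)"
```

```text
tool_rot: [3.141, 0.078, 1.651]
force: [0.4, 2.0, 4.0]
finger_force: 2.4
(np.float32(0.9993856), np.float64(2.25))
tool_rot: [3.141, 0.177, 1.651]
force: [-1.2, 2.9, 4.3]
finger_force: 2.4
(np.float32(0.99928486), np.float64(1.0)) [-0.41697397  1.64041601  1.81871681]
t 10.5 shift now-frame mm [6.5 0.3 3.5] in target frame [6.5 0.2 3.5] rotvec [0.001 0.001 0.008]
```

```bash
python3 -m jog '[[[3.4,0,4.3,0,-0.05,0,0],[3.6,0,4.3,0,-0.05,0,0]]]'|grep -E "force:|rot"
python3 -c "
from h import *
print(rolled()[0])"
python3 -m jog '[[[4,0,4.3,0,-0.05,0,0],[4,0,4.3,0,-0.05,0,0]]]'|grep -E "force:|rot"
python3 -c "
from h import *
print(rolled()[0],bot.observe()['force']);p,r=lever(-.38,.0);go(p,r)"
```

```text
tool_rot: [-3.141, 0.277, 1.651]
force: [-0.3, 1.4, 4.3]
finger_force: 2.4
(np.float32(0.99991626), np.float64(0.0))
tool_rot: [-3.141, 0.377, 1.651]
force: [-0.4, -1.2, 5.2]
finger_force: 2.3
(np.float32(0.9994762), np.float64(-0.75)) [-1.57639312  4.04878183  0.95741164]
t 11.0 shift now-frame mm [7.4 0.5 2.8] in target frame [7.4 0.4 2.8] rotvec [0.001 0.001 0.008]
```

```bash
python3 -m jog '[[[2.6,0,2.6,0,-0.03,0,0]]]'|grep -E "force:|rot"
python3 -m jog '[[[2.6,0,2.6,0,-0.03,0,0]]]'|grep -E "force:|rot"
python3 -c "
from h import *
print(rolled()[0],bot.observe()['force'],bot.observe()['moment'])"
python3 -m jog '[[[2.6,0,2.6,0,-0.03,0,0]]]'|grep -E "force:|rot"
python3 -c "
from h import *
print(rolled()[0],bot.observe()['force']);p,r=lever(-.47,.0);go(p,r)"
```

```text
tool_rot: [-3.141, 0.406, 1.651]
force: [-2.3, 0.4, 5.0]
finger_force: 2.3
tool_rot: [-3.141, 0.438, 1.651]
force: [-1.6, -1.5, 5.0]
finger_force: 2.3
(np.float32(0.99934167), np.float64(-1.25)) [-0.39280039  1.56007041  2.58521148] [-0.08948892  0.02275401 -0.07372118]
tool_rot: [3.142, 0.468, 1.65]
force: [-1.2, -0.5, 4.4]
finger_force: 2.2
(np.float32(0.99954635), np.float64(-2.0)) [-1.1302493   1.81835075  3.2009293 ]
t 11.4 shift now-frame mm [7.1 0.4 2.8] in target frame [7.1 0.3 2.9] rotvec [0.002 0.001 0.006]
```

```bash
python3 -m jog '[[[3.6,0,2.6,0,-0.03,0,0]]]'|grep -E "force:|rot"
python3 -c "
from h import *
print(rolled()[0])"
python3 -m jog '[[[3.6,0,2.6,0,-0.03,0,0]]]'|grep -E "force:|rot"
python3 -c "
from h import *
print(rolled()[0],bot.observe()['force']);p,r=lever(-.53,.0);go(p,r)"
```

```text
tool_rot: [3.141, 0.498, 1.65]
force: [-0.6, -0.8, 5.3]
finger_force: 2.2
(np.float32(0.9996014), np.float64(-2.0))
tool_rot: [3.141, 0.528, 1.65]
force: [-0.8, -1.8, 5.6]
finger_force: 2.2
(np.float32(0.9994725), np.float64(-2.25)) [-1.23681228  1.41166738  2.62106757]
t 11.7 shift now-frame mm [4.4 0.3 2.9] in target frame [4.4 0.2 2.9] rotvec [0.003 0.001 0.006]
```

```bash
for i in 0; do python3 -m jog '[[[2.4,0,1.7,0,-0.02,0,0]]]'|grep -E "force:|rot"
python3 -m jog '[[[2.4,0,1.7,0,-0.02,0,0]]]'|grep -E "force:|rot"; done
python3 -c "
from h import *
print(rolled()[0])"
python3 -m jog '[[[2.4,0,1.7,0,-0.02,0,0]]]'|grep -E "force:|rot"
python3 -c "
from h import *
print(rolled()[0],bot.observe()['force']);p,r=lever(-.59,.0);go(p,r)"
```

```text
tool_rot: [3.141, 0.548, 1.651]
force: [-1.4, -0.9, 5.7]
finger_force: 2.1
tool_rot: [3.141, 0.569, 1.651]
force: [-0.9, -1.0, 5.3]
finger_force: 2.1
(np.float32(0.9994046), np.float64(-2.5))
tool_rot: [3.141, 0.588, 1.651]
force: [-0.7, 0.3, 5.5]
finger_force: 2.1
(np.float32(0.999193), np.float64(-2.5)) [0.22584745 0.72868858 3.23088993]
t 12.1 shift now-frame mm [2.2 0.2 3.2] in target frame [2.2 0.2 3.2] rotvec [0.003 0.    0.005]
```

```bash
python3 -m jog '[[[2.2,0,1.75,0,-0.02,0,0]]]'|grep -E "force:|rot"
python3 -m jog '[[[2.2,0,1.75,0,-0.02,0,0]]]'|grep -E "force:|rot"
python3 -m jog '[[[0,0,0,0,0,0,0]]]'|grep -E "force:|rot"
python3 -c "
from h import *
print(rolled()[0],bot.observe()['force']);p,r=lever(-.63,.0);go(p,r)"
```

```text
tool_rot: [3.141, 0.608, 1.651]
force: [-0.7, -0.6, 5.2]
finger_force: 2.1
tool_rot: [3.141, 0.629, 1.651]
force: [-0.1, 0.0, 4.6]
finger_force: 2.1
tool_rot: [-3.141, 0.63, 1.653]
force: [-0.5, 0.5, 2.4]
finger_force: 1.1
(np.float32(0.9990101), np.float64(-3.0)) [-0.1926374   0.50518044  0.49625042]
t 12.45 shift now-frame mm [1.1 0.2 3.4] in target frame [1.1 0.2 3.4] rotvec [ 0.004 -0.001  0.005]
```

```bash
python3 -m jog '[[[2.4,0,1.75,0,-0.02,0,0]]]'|grep -E "force:|rot"
python3 -m jog '[[[2.4,0,1.75,0,-0.02,0,0]]]'|grep -E "force:|rot"
python3 -c "
from h import *
print(rolled()[0],bot.observe()['force']);p,r=lever(-.67,.0);go(p,r)"
```

```text
tool_rot: [3.141, 0.648, 1.65]
force: [0.2, -0.3, 5.8]
finger_force: 2.1
tool_rot: [3.141, 0.669, 1.651]
force: [-0.1, 0.9, 4.9]
finger_force: 2.1
(np.float32(0.99891764), np.float64(-3.0)) [-0.79206233  1.47251811  3.93016929]
t 12.7 shift now-frame mm [-1.1  0.3  3.4] in target frame [-1.1  0.3  3.4] rotvec [0.004 0.001 0.006]
```

```bash
python3 -m jog '[[[2.2,0,1.75,0,-0.02,0,0]]]'|grep -E "force:|rot"
python3 -c "
from h import *
print(rolled()[0],bot.observe()['force'])
a=bot.grab_frame('scene');print([(d['xyz'],d['conf']) for d in bot.spot_point('tread',a)])"
```

```text
tool_rot: [3.141, 0.689, 1.651]
force: [-1.1, 0.4, 4.8]
finger_force: 2.0
(np.float32(0.99902505), np.float64(-3.5)) [-0.93548617  0.76416398  3.08550777]
[([0.457, 0.117, 0.0529], 0.58)]
```

```bash
python3 -m jog '[[[2.8,0,1.75,0,-0.02,0,0]]]'|grep -E "force:|rot"
python3 -m jog '[[[2.8,0,1.75,0,-0.02,0,0]]]'|grep -E "force:|rot"
python3 -c "
from h import *
print(rolled()[0],bot.observe()['force']);p,r=lever(-.73,.0);go(p,r)"
```

```text
tool_rot: [3.141, 0.708, 1.65]
force: [0.2, -0.3, 4.0]
finger_force: 2.0
tool_rot: [3.141, 0.73, 1.651]
force: [-0.2, -3.0, 6.6]
finger_force: 4.5
(np.float32(0.9992232), np.float64(-2.5)) [ 0.30922562 -0.0946102   3.21211907]
t 13.2 shift now-frame mm [-3.7  0.3  3.6] in target frame [-3.7  0.3  3.6] rotvec [0.004 0.002 0.005]
```

```bash
python3 -m jog '[[[2.2,0,1.75,0,-0.02,0,0]]]'|grep -E "force:|rot"
python3 -c "
from h import *
print(rolled()[0],bot.observe()['force'])"
```

```text
tool_rot: [3.141, 0.75, 1.651]
force: [0.8, -2.7, 7.2]
finger_force: 4.9
(np.float32(0.9995128), np.float64(-1.75)) [ 0.07853347 -0.83667238  4.55744568]
```

```bash
python3 -m jog '[[[1.9,0,1.8,0,-0.02,0,0]]]'|grep -E "force:|rot"
python3 -c "
from h import *
print(rolled()[0],bot.observe()['force'])"
```

```text
tool_rot: [3.141, 0.77, 1.651]
force: [-0.9, 0.4, 10.2]
finger_force: 6.5
(np.float32(0.99935573), np.float64(-1.25)) [0.85317295 1.96773271 8.68042818]
```

```bash
python3 -m jog '[[[1.7,0,1.8,0,-0.02,0,0]]]'|grep -E "force:|rot"
python3 -c "
from h import *
print(rolled()[0],bot.observe()['force']);p,r=lever(-.79,.0);go(p,r)
a=bot.grab_frame('scene');print([(d['xyz'],d['conf']) for d in bot.spot_point('tread',a)])
cv2.imwrite('pics/c4.png',cv2.resize(a['img'][130:210,220:320,::-1],None,fx=7,fy=7,interpolation=2))"
```

```text
tool_rot: [3.141, 0.789, 1.651]
force: [-3.1, 5.3, 14.9]
finger_force: 9.0
(np.float32(0.9993736), np.float64(-0.75)) [-2.84602593  3.83197949 13.40826855]
t 13.65 shift now-frame mm [-4.7  0.2  4.3] in target frame [-4.7  0.2  4.3] rotvec [0.005 0.002 0.005]
[([0.4567, 0.1092, 0.0439], 0.52)]
```

View pics/c4.png

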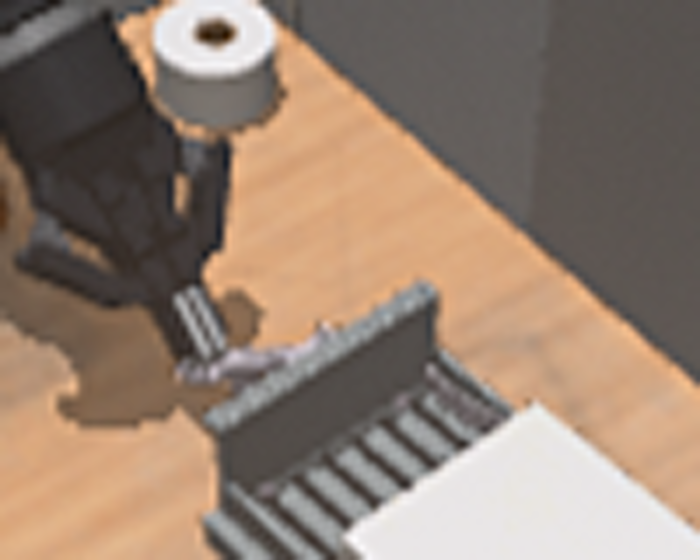

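The picture shows the lever down, with the fingertips on the tread (px 200,360). The force along the tread's normal is about 15 N and rising steeply, so the foot is on the desk. One small step more.

```bash
python3 -m jog '[[[0.8,0,0.8,0,-0.009,0,0]]]'|grep -E "force:|rot"
python3 -m jog '[[[0,0,0,0,0,0,0]]]'|grep -E "force:|rot"
python3 -c "
from h import *
print(rolled()[0]); s=bot.observe()
for i in range(1): print(s['force'],s['moment'],Ro.from_euler('xyz',s['tool_rot']).inv().apply(s['force']))"
```

```text
tool_rot: [3.141, 0.798, 1.651]
force: [-2.7, 7.1, 15.8]
finger_force: 9.8
tool_rot: [3.141, 0.799, 1.652]
force: [-2.5, 5.7, 14.2]
finger_force: 9.2
(np.float32(0.99980706), np.float64(-0.25))
[-3.38196954  6.04484307 12.4110389 ] [-0.44100806  0.30661778 -0.4102759 ] [ -4.49456544  -2.87240286 -13.17421404]
```

```bash
python3 -m jog '[[[-1,0,-5,0,0,0,0],[0,0,-15,0,0,0,0],[0,0,-30,0,0,0,0],[0,0,-30,0,0.1,0,0],[0,0,-30,0,0.1,0,0]]]'|grep -E "pos|force:|rot"
python3 -m jog '[[[0,0,-30,0,0.12,0,0],[0,0,-40,0,0.12,0,0],[0,0,-30,0,0.12,0,0],[0,0,0,0,0.12,0,0.6],[0,0,0,0,0.118,0,0.6]]]'|grep -E "pos|force:|rot"
python3 -c "
from h import *
print(rolled()[0],rolled((.059,-.139,.09))[0],rolled((-.07,-.1,.056),10)[0]); go(W(-.001,-.18,.141),[np.pi,0,np.pi/2+psi])
a=bot.grab_frame('scene');print([(d['xyz'],d['conf']) for q in('tread','carton_mid') for d in bot.spot_point(q,a)])"
```

```text
position: [0.4496, 0.2395, 0.1682]
tool_rot: [-3.141, 0.595, 1.654]
force: [0.7, 0.2, -0.2]
finger_force: 0.0
position: [0.4462, 0.2843, 0.2576]
tool_rot: [3.139, -0.006, 1.652]
force: [0.1, 1.0, -1.5]
finger_force: 0.0
(np.float32(0.9998173), np.float64(-0.25)) (np.float32(0.9997201), np.float64(-0.25)) (np.float32(0.99958074), np.float64(0.0))
t 15.15 shift now-frame mm [-537.1   -2.   115.8] in target frame [-5.371e+02 -2.000e-01  1.160e+02] rotvec [-0.    -0.     0.003]
[([0.4592, 0.1112, 0.0441], 0.56), ([0.4726, -0.1305, 0.0822], 0.9), ([0.2835, 0.2721, 0.0001], 0.62), ([0.5507, -0.3193, 0.0162], 0.56)]
```

The dolly is back within 0.3 mm of its start and the stop is down. Next, over to the carton's end.

```bash
python3 -m jog '[[[0,0,-25,0,0,0,0.6],[-30,0,-25,0,0,0,0.6],[-45,0,0,0,0,0,0.6],[-45,0,0,0,0,0,0.6],[-45,0,0,0,0,0,0.6]]]'|grep -E "pos|width"
python3 -m jog '[[[-45,0,0,0,0,0,0.6],[-45,0,0,0,0,0,0.6],[-45,0,0,0,0,0,0.6],[-45,0,0,0,0,0,0.6],[-45,0,0,0,0,0,0.6]]]'|grep -E "pos"
python3 -m jog '[[[-45,0,0,0,0,0,0.6],[-45,0,0,0,0,0,0.6],[-45,0,0,0,0,0,0.6],[0,0,0,0,0,0,0.6]]]'|grep -E "pos|rot"
python3 -c "
from h import *
go(W(-.001,-.18,.141),[np.pi,0,np.pi/2+psi])"
```

```text
position: [0.4594, 0.1185, 0.306]
grip_width: 0.0511
position: [0.478, -0.1061, 0.3057]
position: [0.488, -0.2451, 0.3057]
tool_rot: [-3.138, 0.004, 1.646]
t 16.7 shift now-frame mm [ -7.3  -1.6 164.7] in target frame [ -7.9  -2.1 164.7] rotvec [-0.003  0.004  0.   ]
```

```bash
python3 -m jog '[[[-16,-2,20,-0.003,0.004,0,0.6],[0,0,40,0,0,0,0.6],[0,0,40,0,0,0,0.6],[0,0,40,0,0,0,0.6],[0,0,20,0,0,0,0.6]]]'|grep -E "pos|force:|rot"
python3 -m jog '[[[0,0,4,0,0,0,0.6],[8,0,0,0,0,0,0.6],[0,0,0,0,0,0,0.6]]]'|grep -E "pos|force:|rot"
python3 -c "
from h import *
go(W(-.001,-.15,.141),[np.pi,0,np.pi/2+psi])
a=bot.grab_frame('scene')
cv2.imwrite('pics/c5.png',cv2.resize(a['img'][150:270,240:380,::-1],None,fx=5,fy=5,interpolation=2))"
```

```text
position: [0.4878, -0.2535, 0.1422]
tool_rot: [-3.139, -0.006, 1.654]
force: [1.1, -0.0, 0.1]
finger_force: 0.0
position: [0.4884, -0.2459, 0.1428]
tool_rot: [3.138, -0.005, 1.654]
force: [1.7, 0.4, 0.3]
finger_force: 0.0
t 17.5 shift now-frame mm [23.  -2.2  1.9] in target frame [23.  -2.4  1.8] rotvec [ 0.003 -0.005  0.008]
```

View pics/c5.png

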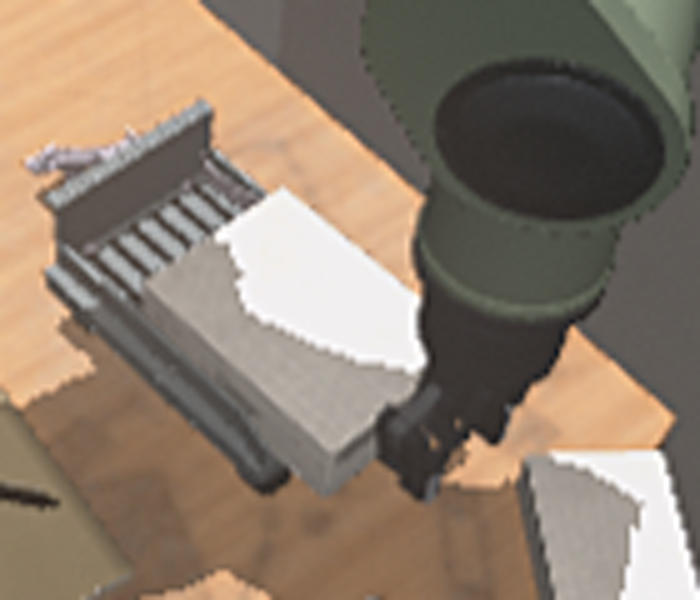

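The fingers (px 400,450) stand just behind the carton's end face, about 20 mm off. Advance.

```bash
python3 -m jog '[[[5,-2,1,0,0,0.008,0.6],[5,0,0,0,0,0,0.6],[4,0,0,0,0,0,0.6]]]'|grep -E "pos|force:"
python3 -m jog '[[[3,0,0,0,0,0,0.6],[3,0,0,0,0,0,0.6]]]'|grep -E "pos|force:"
python3 -m jog '[[[3,0,0,0,0,0,0.6],[3,0,0,0,0,0,0.6]]]'|grep -E "pos|force:"
python3 -m jog '[[[3,0,0,0,0,0,0.6],[3,0,0,0,0,0,0.6]]]'|grep -E "pos|force:"
python3 -m jog '[[[3,0,0,0,0,0,0.6],[3,0,0,0,0,0,0.6]]]'|grep -E "pos|force:"
python3 -c "
from h import *
go(W(-.001,-.15,.141),[np.pi,0,np.pi/2+psi]); print(rolled((-.07,-.1,.056),10)[0],rolled((-.059,-.139,.09))[0])"
```

```text
position: [0.4848, -0.2328, 0.1416]
force: [-0.9, 0.3, 0.4]
finger_force: 0.0
position: [0.4843, -0.2271, 0.1413]
force: [-0.4, -0.2, -0.3]
finger_force: 0.0
position: [0.4838, -0.2212, 0.1413]
force: [-0.2, -0.4, 0.4]
finger_force: 0.2
position: [0.4833, -0.2153, 0.1413]
force: [-0.1, -0.6, -0.0]
finger_force: 0.4
position: [0.4829, -0.2092, 0.1413]
force: [0.4, -0.2, -0.2]
finger_force: 0.3
t 18.65 shift now-frame mm [-14.    0.3   0.2] in target frame [-14.    0.3   0.3] rotvec [ 0.003 -0.005 -0.002]
(np.float32(0.81315523), np.float64(2.5)) (np.float32(0.7366908), np.float64(38.25))
```

```bash
python3 -m jog '[[[3,0,0,0,0,0,0.6],[3,0,0,0,0,0,0.6],[3,0,0,0,0,0,0.6]]]'|grep -E "pos|force:"
python3 -m jog '[[[3,0,0,0,0,0,0.6],[3,0,0,0,0,0,0.6],[3,0,0,0,0,0,0.6]]]'|grep -E "pos|force:"
python3 -c "
from h import *
go(W(-.001,-.076,.141),[np.pi,0,np.pi/2+psi]); print([rolled(x,10)[0] for x in((0,.1,.11),(-.07,.1,.11),(.07,.1,.11),(-.07,.08,.07))])
a=bot.grab_frame('scene');print([(q,np.round(d['xyz'],4)) for q in('dolly','deck_end','carton_mid') for d in bot.spot_point(q,a)])"
```

```text
position: [0.4823, -0.2003, 0.1414]
force: [-0.1, -1.0, 1.0]
finger_force: 0.5
position: [0.4816, -0.1912, 0.1414]
force: [-0.4, -1.8, 0.4]
finger_force: 0.6
t 19.35 shift now-frame mm [42.   0.2  0.6] in target frame [42.   0.3  0.4] rotvec [ 0.003 -0.005 -0.002]
[(np.float32(0.9830485), np.float64(0.75)), (np.float32(0.9342979), np.float64(0.0)), (np.float32(0.9997072), np.float64(-0.25)), (np.float32(0.9366725), np.float64(0.25))]
[('dolly', array([ 0.4737, -0.0709,  0.0019])), ('deck_end', array([ 0.4755, -0.0757,  0.002 ])), ('carton_mid', array([ 0.4751, -0.1001,  0.0813])), ('carton_mid', array([ 0.5503, -0.3197,  0.0136]))]
```

```bash
python3 -m jog '[[[3,0,0,0,0,0,0.6],[3,0,0,0,0,0,0.6],[3,0,0,0,0,0,0.6]]]'|grep -E "pos|force:"
python3 -m jog '[[[2.5,0,0,0,0,0,0.6],[2.5,0,0,0,0,0,0.6],[2.5,0,0,0,0,0,0.6]]]'|grep -E "pos|force:"
python3 -m jog '[[[2.5,0,0,0,0,0,0.6],[2.5,0,0,0,0,0,0.6],[2.5,0,0,0,0,0,0.6]]]'|grep -E "pos|force:"
python3 -c "
from h import *
go(W(-.001,-.076,.141),[np.pi,0,np.pi/2+psi]); print([rolled(x,10)[0] for x in((0,.1,.11),(.07,.1,.11))])"
```

```text
position: [0.4809, -0.1824, 0.1415]
force: [-0.8, -2.3, 0.4]
finger_force: 1.3
position: [0.4804, -0.1748, 0.1414]
force: [0.2, -1.5, -0.9]
finger_force: 1.1
position: [0.4799, -0.1674, 0.1415]
force: [0.7, -1.7, -0.9]
finger_force: 1.1
t 20.65 shift now-frame mm [18.   0.1  0.6] in target frame [18.   0.2  0.5] rotvec [ 0.003 -0.005 -0.002]
[(np.float32(0.75651157), np.float64(13.75)), (np.float32(0.93180317), np.float64(3.75))]
```

```bash
python3 -m jog '[[[2.5,0,0,0,0,0,0.6],[2.5,0,0,0,0,0,0.6]]]'|grep -E "pos|force:"
python3 -m jog '[[[2,0,0,0,0,0,0.6],[2,0,0,0,0,0,0.6]]]'|grep -E "pos|force:"
python3 -m jog '[[[1.5,0,0,0,0,0,0.6],[1.5,0,0,0,0,0,0.6]]]'|grep -E "pos|force:"
python3 -c "
from h import *
go(W(-.001,-.076,.141),[np.pi,0,np.pi/2+psi])
a=bot.grab_frame('scene');print([(q,np.round(d['xyz'],4)) for q in('dolly','deck_end','carton_mid') for d in bot.spot_point(q,a)])
cv2.imwrite('pics/c6.png',cv2.resize(a['img'][140:260,230:370,::-1],None,fx=5,fy=5,interpolation=2))"
```

```text
position: [0.4795, -0.1625, 0.1415]
force: [0.2, -2.3, -0.8]
finger_force: 1.1
position: [0.4792, -0.1584, 0.1415]
force: [-0.2, -2.3, -0.4]
finger_force: 1.1
position: [0.479, -0.1555, 0.1416]
force: [0.1, -3.1, -0.6]
finger_force: 1.2
t 21.35 shift now-frame mm [6.1 0.1 0.6] in target frame [6.1 0.1 0.6] rotvec [ 0.003 -0.005 -0.002]
[('dolly', array([ 0.4735, -0.0725,  0.001 ])), ('dolly', array([ 0.3379, -0.2659,  0.0017])), ('deck_end', array([0.4712, 0.0238, 0.0547]))]
```

View pics/c6.png

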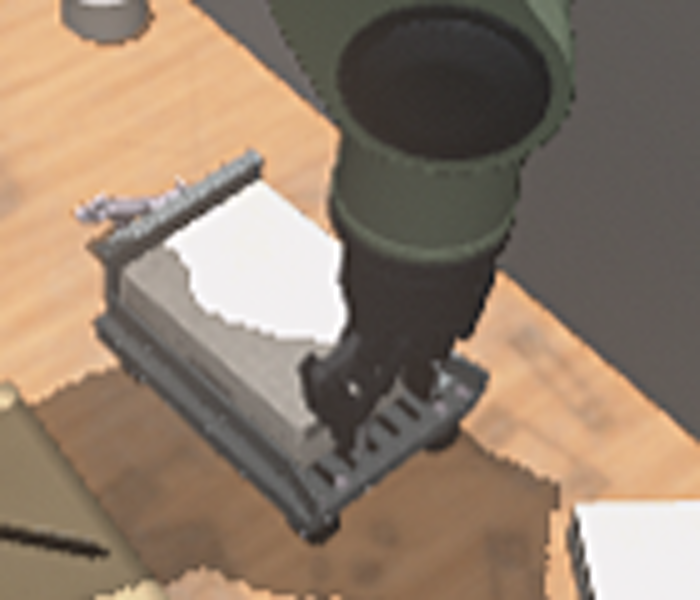

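The carton's front is close to the end plate (px 160,250), with a few millimetres left. On in 1 mm steps until it butts.

```bash
python3 -m jog '[[[1,0,0,0,0,0,0.6],[1,0,0,0,0,0,0.6]]]'|grep -E "pos|force:"
python3 -m jog '[[[1,0,0,0,0,0,0.6],[1,0,0,0,0,0,0.6]]]'|grep -E "pos|force:"
python3 -m jog '[[[1,0,0,0,0,0,0.6]]]'|grep -E "pos|force:"
```

```text
position: [0.4788, -0.1537, 0.1416]
force: [0.5, -1.1, -1.2]
finger_force: 1.1
position: [0.4787, -0.1516, 0.1416]
force: [0.4, -2.2, -1.0]
finger_force: 1.1
position: [0.4787, -0.1505, 0.1416]
force: [0.1, -2.0, -0.1]
finger_force: 1.2
```

```bash
python3 -m jog '[[[1,0,0,0,0,0,0.6]]]'|grep -E "pos|force:"
```

```text
position: [0.4786, -0.1495, 0.1416]
force: [0.3, -2.5, -1.2]
finger_force: 1.2
```

```bash
python3 -m jog '[[[1,0,0,0,0,0,0.6]]]'|grep -E "pos|force:"
python3 -m jog '[[[1,0,0,0,0,0,0.6]]]'|grep -E "pos|force:"
```

```text
position: [0.4785, -0.1486, 0.1416]
force: [-0.1, -3.7, -1.0]
finger_force: 1.8
position: [0.4783, -0.1479, 0.1416]
force: [-1.2, -7.8, -0.0]
finger_force: 3.8
```

```bash
python3 -m jog '[[[1,0,0,0,0,0,0.6]]]'|grep -E "pos|force:"
python3 -c "
from h import *
for n in('scene','top'):
  a=bot.grab_frame(n);print([(q,np.round(d['xyz'],4)) for q in('dolly','deck_end','carton_mid','tread') for d in bot.spot_point(q,a)])"
```

```text
position: [0.4783, -0.1473, 0.1417]
force: [-0.7, -8.8, -0.3]
finger_force: 4.4
[('dolly', array([ 0.4718, -0.0718,  0.0029])), ('deck_end', array([0.4684, 0.0258, 0.054 ])), ('deck_end', array([ 0.4707, -0.0583,  0.0569])), ('carton_mid', array([ 0.5502, -0.3226,  0.0161])), ('carton_mid', array([ 0.4682, -0.0576,  0.0783])), ('tread', array([0.4561, 0.1149, 0.0426])), ('tread', array([ 3.427e-01, -2.672e-01,  1.000e-04]))]
[('carton_mid', array([ 0.5538, -0.3202,  0.0187]))]
```

The carton has butted: the force rose to 8.8 N, and its centre is at y −0.058 as expected. I'll back off and check the dolly on the way back to the lever.

```bash
python3 -m jog '[[[-5,0,0,0,0,0,0.6],[-20,0,0,0,0,0,0.6],[0,0,-35,0,0,0,0.6],[0,0,-45,0,0,0,0.6],[0,0,-45,0,0,0,0.6]]]'|grep -E "pos|force:"
python3 -m jog '[[[0,0,-40,0,0,0,0.6],[45,0,0,0,0,0,0.6],[45,0,0,0,0,0,0.6],[45,0,0,0,0,0,0.6],[45,0,0,0,0,0,0.6]]]'|grep -E "pos"
python3 -m jog '[[[45,0,0,0,0,0,0.6],[45,0,0,0,0,0,0.6],[45,0,0,0,0,0,0.6],[45,0,0,0,0,0,0.6],[45,0,0,0,0,0,0.6]]]'|grep -E "pos"
python3 -m jog '[[[40,0,0,0,0,0,0.6],[40,0,0,0,-0.12,0,0.6],[0,0,0,0,-0.15,0,0.6],[0,0,0,0,-0.15,0,0.6],[0,0,0,0,-0.15,0,0.6]]]'|grep -E "pos|rot"
python3 -m jog '[[[0,0,0,0,-0.15,0,0.6],[0,0,0,0,0,0,0.6]]]'|grep -E "pos|rot"
python3 -c "
from h import *
print(rolled((-.07,-.1,.056),8)[0],rolled((.07,-.1,.056),8)[0],rolled((.07,.1,.11),8)[0],rolled((-.07,.1,.11),8)[0])
for n in('scene','top'):
  a=bot.grab_frame(n);print([(q,np.round(d['xyz'],4)) for q in('dolly','deck_end','carton_mid','tread') for d in bot.spot_point(q,a)])
p,r=lever(-.72,.03);go(p,r)
cv2.imwrite('pics/c7.png',cv2.resize(a['img'][120:230,170:350,::-1],None,fx=4.4,fy=4.4,interpolation=2))"
```

```text
position: [0.4792, -0.1723, 0.2677]
force: [0.9, 0.1, -1.5]
finger_force: 0.0
position: [0.466, 0.009, 0.3075]
position: [0.4495, 0.2336, 0.3085]
position: [0.4441, 0.3121, 0.3092]
tool_rot: [3.137, 0.571, 1.642]
position: [0.4432, 0.3137, 0.3061]
tool_rot: [3.141, 0.723, 1.648]
(np.float32(0.7530747), np.float64(3.75)) (np.float32(0.9702467), np.float64(76.25)) (np.float32(0.6560621), np.float64(12.5)) (np.float32(0.7733815), np.float64(20.75))
[('dolly', array([ 0.4734, -0.0742,  0.0005])), ('deck_end', array([ 0.4683, -0.0575,  0.0802])), ('deck_end', array([0.4692, 0.0218, 0.056 ])), ('carton_mid', array([ 0.5479, -0.3212,  0.0138])), ('carton_mid', array([ 0.472 , -0.0577,  0.0797])), ('carton_mid', array([4.433e-01, 3.229e-01, 1.000e-04])), ('tread', array([0.4592, 0.1126, 0.0422])), ('tread', array([4.407e-01, 3.203e-01, 3.000e-04]))]
[('dolly', array([0.2852, 0.2698, 0.0015])), ('deck_end', array([0.4679, 0.0407, 0.0998])), ('carton_mid', array([ 0.5552, -0.3215,  0.0182])), ('carton_mid', array([ 0.4743, -0.0576,  0.0776]))]
t 25.85 shift now-frame mm [ 21.3   0.4 231. ] in target frame [ 22.4   0.8 230.9] rotvec [ 0.001 -0.005 -0.004]
```

View pics/c7.png

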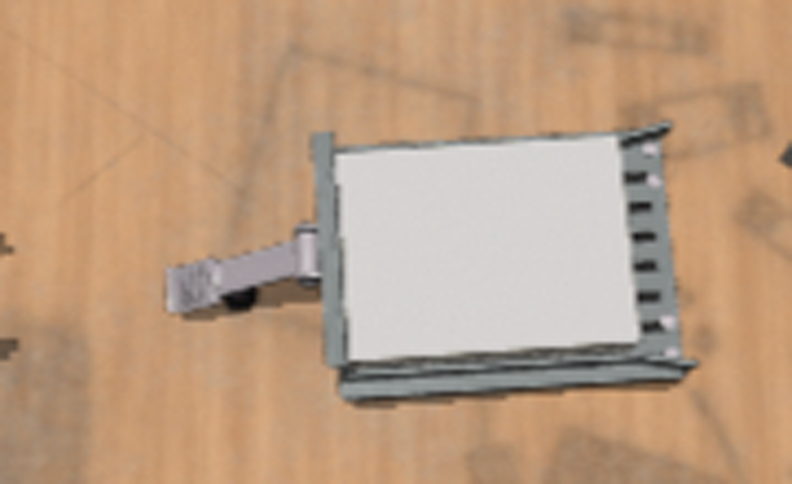

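The top crop shows the carton flush against the end plate (px 335,250) and the lever down with its tread at px 190,285. Next: approach with open fingers, straddling the tread.

```bash
python3 -m jog '[[[21,0,30,0,-0.005,-0.004,0.6],[0,0,45,0,0,0,0.6],[0,0,45,0,0,0,0.6],[0,0,45,0,0,0,0.6],[0,0,40,0,0,0,0.6]]]'|grep -E "pos|force:"
python3 -m jog '[[[0,0,16,0,0,0,0.6],[0,0,0,0,0,0,0.6]]]'|grep -E "pos|force:"
python3 -c "
from h import *
p,r=lever(-.72,-.008);go(p,r)
a=bot.grab_frame('scene')
cv2.imwrite('pics/c8.png',cv2.resize(a['img'][130:210,220:320,::-1],None,fx=7,fy=7,interpolation=2))"
```

```text
position: [0.4533, 0.1912, 0.1395]
force: [1.0, 0.7, -0.1]
finger_force: 0.0
position: [0.4539, 0.1802, 0.1278]
force: [-0.4, 0.5, 1.6]
finger_force: 0.0
t 26.55 shift now-frame mm [ 2.1  1.1 46.1] in target frame [ 2.   1.  46.1] rotvec [-0.002  0.002 -0.   ]
```

View pics/c8.png

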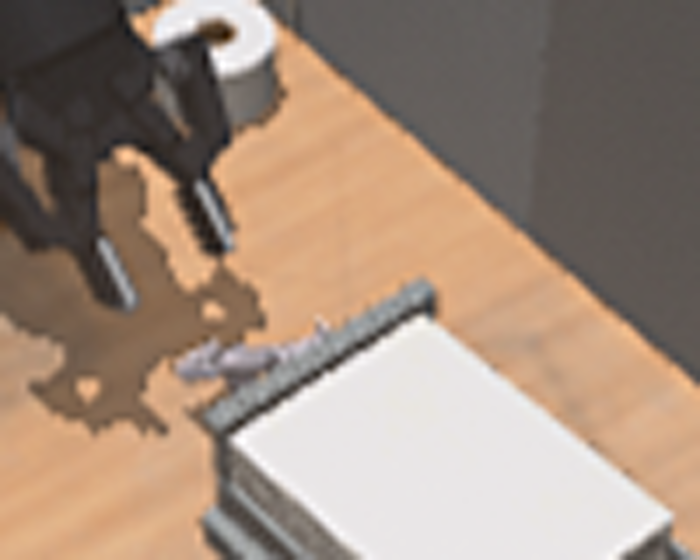

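The fingers (px 115,300 and 220,245) are lined up to straddle the tread (px 200,360).

```bash
python3 -m jog '[[[2,1,15,0,0,0,0.6],[0,0,15,0,0,0,0.6],[0,0,10,0,0,0,0.6],[0,0,6,0,0,0,0.6],[0,0,0,0,0,0,0.6]]]'|grep -E "pos|force:"
python3 -m jog '[[[0,0,0,0,0,0,0.42],[0,0,0,0,0,0,0.42]]]' 25|grep -E "width|force:"
python3 -m jog '[[[0,0,0,0,0,0,0.34],[0,0,0,0,0,0,0.2],[0,0,0,0,0,0,0.2]]]' 25|grep -E "width|force"
python3 -c "
from h import *
p,r=lever(-.72,-.008);go(p,r)"
```

```text
position: [0.4576, 0.1534, 0.093]
force: [0.6, -0.6, -0.8]
finger_force: 0.0
force: [0.1, 0.7, 0.2]
grip_width: 0.036
finger_force: 0.0
force: [-2.1, 3.9, 5.1]
grip_width: 0.0268
finger_force: 25.3
t 27.6 shift now-frame mm [-0.7 -0.6  2.2] in target frame [-0.7 -0.6  2.2] rotvec [0.001 0.    0.   ]
```

```bash
python3 -c "
from h import *
a=bot.grab_frame('scene');cv2.imwrite('pics/ref2.png',a['img'][:,:,::-1])"
python3 -m jog '[[[-3.6,0,-4.4,0,0.05,0,0.2]]]'|grep -E "rot|force"
python3 -m jog '[[[-3.6,0,-4.4,0,0.05,0,0.2]]]'|grep -E "rot|force"
python3 -m jog '[[[-3.6,0,-4.4,0,0.05,0,0.2]]]'|grep -E "rot|force"
python3 -c "
from h import *
p,r=lever(-.57,-.01);go(p,r)
print([rolled((x,-.065,.1),14,'pics/ref2.png')[0] for x in(-.03,.03)],bot.observe()['force'])"
```

```text
tool_rot: [-3.141, 0.672, 1.649]
force: [-1.6, 3.1, -8.7]
finger_force: 25.4
tool_rot: [-3.142, 0.619, 1.648]
force: [-1.8, 2.3, -9.5]
finger_force: 25.4
tool_rot: [3.141, 0.568, 1.647]
force: [-1.6, 2.6, -8.9]
finger_force: 25.4
t 27.95 shift now-frame mm [-1.4 -0.3  3.9] in target frame [-1.4 -0.3  3.9] rotvec [ 0.001 -0.002  0.001]
[(np.float32(0.99936265), np.float64(1.0)), (np.float32(0.9995671), np.float64(-0.5))] [ 0.60572329  1.67918507 -1.39093909]
```

```bash
python3 -m jog '[[[-3.5,0,-4.4,0,0.05,0,0.2],[-3.5,0,-4.4,0,0.05,0,0.2],[-3.5,0,-4.4,0,0.05,0,0.2]]]'|grep -E "rot|force"
python3 -c "
from h import *
print([rolled((x,-.065,.1),14,'pics/ref2.png')[0] for x in(-.03,.03)])"
python3 -m jog '[[[-3.5,0,-4.4,0,0.05,0,0.2],[-3.5,0,-4.4,0,0.05,0,0.2],[-3.5,0,-4.4,0,0.05,0,0.2]]]'|grep -E "rot|force"
python3 -c "
from h import *
p,r=lever(-.27,-.01);go(p,r)
print([rolled((x,-.065,.1),14,'pics/ref2.png')[0] for x in(-.03,.03)],bot.observe()['force'])"
```

```text
tool_rot: [-3.141, 0.42, 1.648]
force: [-0.1, 0.9, -7.9]
finger_force: 25.5
[(np.float32(0.99942034), np.float64(0.75)), (np.float32(0.99955), np.float64(-0.5))]
tool_rot: [-3.141, 0.271, 1.648]
force: [-0.6, 2.4, -7.6]
finger_force: 25.6
t 28.75 shift now-frame mm [-2.  -0.3  3. ] in target frame [-2.  -0.3  3. ] rotvec [0.    0.001 0.002]
[(np.float32(0.99928236), np.float64(1.0)), (np.float32(0.99970025), np.float64(-0.25))] [ 2.03171338 -1.09797216 -0.5623564 ]
```

Excellent: the dolly is steady. Continue above level.

```bash
python3 -m jog '[[[-3.6,0,-4.4,0,0.05,0,0.2],[-3.6,0,-4.4,0,0.05,0,0.2],[-3.6,0,-4.4,0,0.05,0,0.2]]]'|grep -E "rot|force"
python3 -c "
from h import *
print([rolled((x,-.065,.1),14,'pics/ref2.png')[0] for x in(-.03,.03)])"
python3 -m jog '[[[-3.6,0,-4.4,0,0.05,0,0.2],[-3.6,0,-4.4,0,0.05,0,0.2],[-3.6,0,-4.4,0,0.05,0,0.2],[-3.6,0,-4.4,0,0.05,0,0.2]]]'|grep -E "rot|force"
python3 -c "
from h import *
p,r=lever(.08,-.01);go(p,r)
print([rolled((x,-.065,.1),14,'pics/ref2.png')[0] for x in(-.03,.03)],bot.observe()['force'])"
```

```text
tool_rot: [-3.14, 0.122, 1.648]
force: [-0.3, 1.2, -7.4]
finger_force: 25.6
[(np.float32(0.99943197), np.float64(0.75)), (np.float32(0.9994615), np.float64(-0.25))]
tool_rot: [-3.14, -0.078, 1.648]
force: [-0.3, 1.9, -6.7]
finger_force: 25.7
t 29.65 shift now-frame mm [-1.7 -0.2  1.8] in target frame [-1.7 -0.2  1.8] rotvec [-0.002  0.002  0.002]
[(np.float32(0.99960965), np.float64(0.5)), (np.float32(0.99912643), np.float64(-0.5))] [-1.40094317  0.00939735  0.24569594]
```

```bash
python3 -m jog '[[[-3.6,0,-4.4,0,0.05,0,0.2],[-3.6,0,-4.4,0,0.05,0,0.2],[-3.6,0,-4.4,0,0.05,0,0.2],[-3.6,0,-4.4,0,0.05,0,0.2]]]'|grep -E "rot|force"
python3 -c "
from h import *
p,r=lever(.28,-.01);go(p,r);a=bot.grab_frame('scene');print([np.round(d['xyz'],4) for d in bot.spot_point('tread',a)])
print([rolled((x,-.065,.1),14,'pics/ref2.png')[0] for x in(-.03,.03)],bot.observe()['force'])"
```

```text
tool_rot: [-3.139, -0.279, 1.648]
force: [-0.7, 1.8, -6.5]
finger_force: 25.6
t 30.15 shift now-frame mm [-1.3 -0.3  1.4] in target frame [-1.3 -0.3  1.4] rotvec [-0.003  0.001  0.002]
[array([0.4567, 0.1291, 0.1276])]
[(np.float32(0.99527323), np.float64(-1.25)), (np.float32(0.98677), np.float64(-1.0))] [-1.47468395 -2.58520014 -2.32126661]
```

The lever is about 15° above level. Release and withdraw.

```bash
python3 -m jog '[[[0,0,0,0,0,0,0.2],[0,0,0,0,0,0,0.45],[0,0,0,0,0,0,0.6],[0,0,0,0,0,0,0.6],[0,0,-5,0,0,0,0.6]]]'|grep -E "width|force"
python3 -m jog '[[[0,0,-20,0,0,0,0.6],[0,0,-30,0,0,0,0.6],[0,0,-40,0,0,0,0.6],[10,0,-40,0,-0.14,0,0.6],[40,0,-20,0,-0.14,0,0.6]]]'|grep -E "pos|force"
python3 -m jog '[[[45,0,0,0,0,0,0.6],[45,0,0,0,0,0,0.6],[45,0,0,0,0,0,0.6],[0,0,0,0,0,0,0.6]]]'|grep -E "pos|force"
python3 -c "
from h import *
print([rolled((x,-.065,.1),14,'pics/ref2.png')[0] for x in(-.03,.03)])
v=[]
for n in('scene','top','scene'):
  a=bot.grab_frame(n);print([(q,np.round(d['xyz'],4)) for q in('dolly','deck_end','carton_mid','tread','tape_roll','module_a','tape_measure') for d in bot.spot_point(q,a)[:2]])
  v.append(a['img'])
cv2.imwrite('pics/fin.png',np.hstack([cv2.resize(v[0][120:260,190:350,::-1],(400,350)),cv2.resize(v[1][110:250,150:310,::-1],(400,350))]))"
```

```text
force: [0.5, -0.9, 0.0]
grip_width: 0.0512
finger_force: 0.0
position: [0.462, 0.1034, 0.3414]
force: [0.5, 1.4, -0.9]
finger_force: 0.0
position: [0.4484, 0.2473, 0.3452]
force: [0.0, -1.8, -0.3]
finger_force: 0.0
[(np.float32(0.99977815), np.float64(0.25)), (np.float32(0.9994514), np.float64(0.25))]
[('dolly', array([ 0.4752, -0.073 ,  0.0017])), ('dolly', array([0.4636, 0.0377, 0.0987])), ('deck_end', array([0.4687, 0.0218, 0.0546])), ('deck_end', array([0.279 , 0.2742, 0.0017])), ('carton_mid', array([ 0.5496, -0.3209,  0.0172])), ('carton_mid', array([ 0.4674, -0.0617,  0.0802])), ('tread', array([0.4577, 0.1311, 0.1264])), ('tape_roll', array([0.2784, 0.2716, 0.0009])), ('tape_roll', array([ 0.4726, -0.0753,  0.001 ])), ('module_a', array([ 0.3447, -0.2664,  0.0026])), ('tape_measure', array([0.4427, 0.3209, 0.0016]))]
[('deck_end', array([ 0.4649, -0.0556,  0.0544])), ('carton_mid', array([ 0.4707, -0.0596,  0.0767])), ('carton_mid', array([ 0.5532, -0.321 ,  0.0203])), ('tread', array([0.4591, 0.1301, 0.124 ])), ('tread', array([ 0.4685, -0.0586,  0.0553])), ('tape_roll', array([ 0.285 ,  0.2699, -0.0008])), ('module_a', array([ 0.3382, -0.2679,  0.0043])), ('tape_measure', array([ 0.4439,  0.3205, -0.0009]))]
[('dolly', array([ 0.4735, -0.0731,  0.0022])), ('deck_end', array([0.4677, 0.0218, 0.0577])), ('carton_mid', array([ 0.4701, -0.0576,  0.0807])), ('carton_mid', array([ 0.5498, -0.3198,  0.0146])), ('tread', array([0.4561, 0.1298, 0.1258])), ('tape_roll', array([0.2784, 0.2696, 0.001 ])), ('module_a', array([ 0.3391, -0.2666, -0.0006])), ('tape_measure', array([ 0.441 ,  0.3222, -0.    ]))]
```

View pics/fin.png

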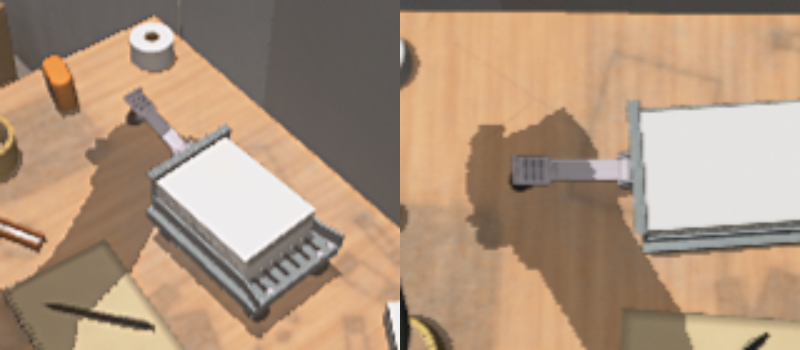

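The carton is flush against the end plate (left px 190,165; right px 640,170). The lever is up with its tread at px 140,100, the dolly is where it was, and the bystanders are undisturbed. Handing in.

```bash
python3 -c "
from workcell import bot
print(bot.job_done())"
```

```text
the job is handed in; nothing more can be done
None
```

The carton is home against the end plate and the stop lever is back up, about 15° above level. I set the stop with about 16 N at the tread, and pushing the carton home peaked at about 9 N. The dolly ended within about 1 mm of its start, but rolled up to 3.5 mm either way while I pressed the lever, before the foot gripped. The other things on the desk are undisturbed, and the job is handed in at about 32 s of the 72 s allowed; no verdict came back.

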